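Clock a gearmotor shaft by its flat and hold the collar on it

ROBOT

A 6-joint arm with a two-finger parallel gripper is mounted at the origin on the work surface. World frame = base frame: x ahead of the robot, y to its left, z up, the work surface at z = 0. Lengths are in m, angles in rad, forces in N, time in s.
With the tool pointing down it reaches from about 0.3 to 1 m from the base axis. Payload 5.1 kg.
Tool frame: the origin (TCP) lies between the finger pads; the fingertips stand robot.tips_ahead ahead of it and the grasp point (between the pads) lies 11 mm behind it (robot.tips_ahead is the distance from the TCP to the fingertips, in m); z points along the fingers, y is the direction in which the jaws open and shut (so a half turn about z gives the same grasp; the last joint's range is limited). The gripper opens to 95 mm and grips with 3 to 60 N. Pads are 20 mm wide; open, the fingers measure 119 mm over their backs; the gripper's body (75 mm by 180 mm) begins 59 mm behind the grasp point.
Start: joints at [-1.28, 0.124, 1.65, -0, 1.367, -0.083], TCP at [0.237, -0.605, 0.223] pointing down, gripper open.
Joint ranges: [-2.61, 2.61], [-1.02, 2.33], [0.03, 2.71], [-1.35, 4.49], [0.32, 2.68], [-2.91, 2.91]. Speed limits (rad/s): [2.57, 2.57, 3.14, 3.14, 3.14, 3.14].

INTERFACE

Orientations are given as a unit quaternion [w, x, y, z].
In Python, from workcell import robot gives the robot as it stands.
- The arm moves only by the tool carry_out, never from a script. Its argument "deltas" is a list of rows, each an object of numbers: "gripper": the opening, from -1 (shut) to 1 (fully open); "dx", "dy", "dz": the shift along the tool's x, y, z in mm; "yaw": the turn about the tool's z in rad. A call has 1 to 8 rows; each row shifts and turns the commanded pose from where the row before left it, along the tool's axes as they then stand; what a row does not reach is not made up. A row lasts 1/10 s, in which the tool goes at most 50 mm and 8.59 degrees, less where a joint would pass 70% of its speed; a pose out of reach is approached as far as the arm can. A call is refused whole if a number of a shift passes 50 or a number of a turn 0.15, either way. A call with a gripper value outside its range is refused whole. The fingers move at their own pace and stop on an object; "force" is the grip in N (left out, the last holds). Time passes only in rows, so rows that do not move let the fingers close. It gives the time, the measured TCP pose, the force and the opening at its end, in the units of the state.
- robot.read_state(): the state, without advancing time (a new reading comes with each control period).
- robot.get_image(name): name is "scene" or "top" or "wrist"; returns a dict with "frame" (480x640x3 uint8, blue, green, red), "camera_matrix" (3x3 intrinsics, pixels), "rvec" (rotation vector, rad) and "tvec" (3), from world to camera coordinates, as OpenCV has them. Camera axes: x right, y down, z forward; pixel columns grow to the right and rows downward; lengths in m; the calibration is good to about 2 mm. A picture is of the moment at which its call begins. There is no depth.
- robot.finish_job(): hands the job in, once; it reports no verdict.
Trained networks look in a picture, given as the dict that the camera call returned (one of the last four; its "shot" number tells which), for a name from the list of things; names that differ only in an ending like _2 or _b are one class to them, and where a whole thing is asked for, a point or a joint stands for the part that bears it (a point fixed in the world has none). Each returns a list of dicts, best first, with "conf" (0 to 1); they miss things now and then, are a little off and sometimes report something else, mostly with a low value. They report only what shows in the picture. A call takes as long as a camera call. They do not tell look-alikes from the thing itself.
- robot.look_for(picture, thing): "bbox" ([left, top, width, height] as shares, 0 to 1, of the picture: columns of its width, rows of its height, round what is visible of it).
- robot.masks_of(picture, thing): "pixels" (480x640 bool, what is visible of it) and "bbox" ([left, top, width, height] as shares, 0 to 1, of the picture: columns of its width, rows of its height, round what is visible of it).
- robot.spot_point(picture, thing): "position" ([row, column] as shares, 0 to 1, of the picture: columns of its width, rows of its height: a listed point, or the origin of a listed thing).
The state is a dict: "clock": time; "joint_pos": joint angles; "qvel": joint speeds; "joint_torque": joint torques, N m; "tcp_pos": TCP position; "orientation": TCP orientation; "contact_force": force on the tool from outside, world axes, zero at the start; "moment": the same for the moment, N m; "width": finger opening in m.
Only numpy, scipy, OpenCV 4.12 (cv2) and the standard library are available. Lean on these libraries where they do the work, as an engineer would, in place of code of your own. Each camera call takes 0.05 s, during which the arm holds its last target. There are 200 camera calls.

TASK

The stone tumbler's gearmotor stands on the table with its D-shaped shaft pointing up: pinch the shaft so that your fingers close on its bright set-screw flat, and with the fingers on the flat turn the shaft until the flat squarely faces the red mark on the gearbox, holding it there for a moment. Then take the steel collar out of the wooden tray, slip it level over the shaft with its brass set screw over the flat and in line with the red mark, and finish while still gripping it there, about 10 mm clear above the round boss and not resting on it, so that a colleague can tighten the screw. Leave the two fossils, the brush and the jar where they lie.

Things in the scene. Friction and masses are not known exactly. Their poses are not given: they have to be found in the camera images.
- motor: gearmotor fixed to the table: 120 mm square foot, ribbed blue motor, black terminal box on its -y side, on top a square aluminium gearbox 94 x 94 mm (top at 90 mm). Origin: centre of its underside, on the shaft axis; z up; +x points to the red mark, a stripe 22 x 7 mm on the gearbox top (22 to 44 mm from the axis) that runs on down the gearbox side
- boss_top (a point): point on the shaft axis at the top of the grey round boss (36 mm across, 10 mm high, standing on the gearbox top), 100 mm above the table; axes as the motor's. The shaft rises 48 mm above this point
- shaft (a joint): angle of the upright dark steel shaft, rad: 0 = flat squarely faces the red mark (motor's +x), positive anticlockwise seen from above; range +-3.1; about 0.06 N m to turn, stays where left. D-section 26 mm across with one flat, top 5 mm bevelled by 3 mm. Pinched on the flat it measures 22 mm, else up to 26; that pinch is centred 2 mm from the axis, away from the flat
- flat: bright set-screw flat of the shaft, 18 mm wide, 9 mm from the shaft axis, from 0.5 mm to 42.5 mm above the boss (a white tick on the shaft's end lies next to it). Origin: centre of the flat's surface; +x points straight out of the flat, z up
- tray: shallow wooden finds tray fixed to the table, 270 (x) x 230 (y) x 24 mm high, wall and floor 6 mm; origin: centre of its underside
- collar: loose steel collar, about 220 g, 24 mm high, 48 mm across, with two parallel grip faces 50 mm apart (28 mm long, facing its +y and -y). Bore 29 mm with a flat on its +x side, 10.3 mm from the axis: it fits the shaft only flat to flat. Lies level in the tray. Origin: centre of its underside, on the bore axis; z up; +x points to the brass set screw; red tick on top beside it
- set_screw (a point): outer end of the collar's brass set screw, 33 mm from the bore axis, 12 mm above the collar's underside
- ammonite: pale coiled fossil disc lying in the tray, 62 mm across, 24 mm high; origin: centre of its underside. Leave alone
- trilobite: dark ribbed stone lying in the tray, 48 x 56 x 21 mm; origin: centre of its underside. Leave alone
- brush: small brush, 160 mm long, lying on the table beyond the motor; origin: its middle, underside; lies along its x. Leave alone
- jar: amber jar with white cap standing on the table, 60 mm across, 85 mm high; origin: centre of its underside. Leave alone
There are look-alikes about, which are no part of the job. What is shaped like the collar but purple is not meant.

How it is judged:
By the outcome, as a careful person would: the job done as asked, in the order asked, and still so for the second after the job is handed in, while the arm keeps its last pose, push and grip.
It also fails if it takes over 58 s, if anything falls off the work surface, if the arm or the gripper's body presses on something with over 40 N, if the wrist force passes 120 N, or if a joint passes its speed limit or range.

## Working session

There is one attempt and no reset: what is moved stays moved. The work goes in short steps, Python scripts to look and compute and a tool call to move; the robot and the scene stay as the last step left them, time stands still between calls to the robot, and variables do not carry over. Pictures are saved under pics/ and viewed, about 8 in all and at most 12, crops included, and the job is handed in when it is done.

Besides the shell and the picture viewer there is one more tool, called after "Call:" as name(argument=value, ...) on one line, values as JSON. carry_out: Moves the arm, as the interface text tells. Its arguments: {"type":"object","properties":{"deltas":{"type":"array"},"force":{"type":"number"}},"required":["deltas"]}

```bash
mkdir -p pics
cat > h.py <<'E'
import numpy as np, cv2
from workcell import robot
def cam(p):
    R=cv2.Rodrigues(np.array(p["rvec"],float))[0]; return np.array(p["camera_matrix"],float),R,np.array(p["tvec"],float).ravel()
def ray(p,u,v,z):
    K,R,t=cam(p); d=R.T@np.linalg.inv(K)@np.array([u,v,1.]); c=-R.T@t
    return c+d*(z-c[2])/d[2]
def proj(p,X):
    K,R,t=cam(p); q=K@(R@np.array(X,float)+t); return q[:2]/q[2]
def spot(p,n,z):
    for r in robot.spot_point(p,n)[:4]:
        a,b=r["position"]; u,v=b*640,a*480
        print(n,round(r["conf"],2),"px",round(u),round(v),"->",ray(p,u,v,z).round(4))
E
python3 - <<'E'
from h import *
s=robot.read_state(); print({k:np.round(v,3) for k,v in s.items()}, robot.tips_ahead)
im={}
for n in("scene","top"):
    p=robot.get_image(n); im[n]=p; cv2.imwrite(f"pics/{n}0.png",p["frame"])
    K,R,t=cam(p); print(n,(-R.T@t).round(3),K[0,0])
    for o,z in(("motor",0),("boss_top",.1),("flat",.12),("collar",.006),("set_screw",.018),("tray",0),("ammonite",.006),("trilobite",.006),("jar",0),("brush",0)): spot(p,o,z)
E
```

```text
{'clock': np.float64(0.0), 'joint_pos': array([-1.28 ,  0.124,  1.652, -0.   ,  1.368, -0.083]), 'qvel': array([ 0.001, -0.001,  0.001,  0.001, -0.001, -0.002]), 'joint_torque': array([-2.0000e-03, -4.1761e+01, -3.5993e+01,  7.7000e-02,  4.9000e-02,
       -0.0000e+00]), 'tcp_pos': array([ 0.237, -0.605,  0.221]), 'orientation': array([-0.001,  0.983,  0.186, -0.   ]), 'contact_force': array([-0.098, -0.474,  0.412]), 'moment': array([-0.005, -0.024, -0.028]), 'width': np.float64(0.095)} 0.008
scene [ 1.149 -0.013  0.668] 475.0809389723383
motor 0.77 px 200 252 -> [ 0.5696 -0.1927 -0.    ]
boss_top 0.77 px 187 214 -> [ 0.571  -0.1979  0.1   ]
flat 0.44 px 179 207 -> [ 0.574  -0.2066  0.12  ]
collar 0.78 px 393 215 -> [0.4906 0.1782 0.006 ]
collar 0.6 px 290 195 -> [ 0.425  -0.0257  0.006 ]
set_screw 0.55 px 404 223 -> [0.5242 0.1915 0.018 ]
tray 0.65 px 188 214 -> [ 0.4697 -0.2297  0.    ]
tray 0.64 px 396 233 -> [0.5328 0.1779 0.    ]
tray 0.36 px 286 345 -> [ 0.7676 -0.0342  0.    ]
ammonite 0.82 px 431 270 -> [0.6298 0.2234 0.006 ]
ammonite 0.17 px 186 216 -> [ 0.4812 -0.2302  0.0
[... 205 characters left out ...]
ush 0.4 px 199 251 -> [ 0.5675 -0.1944 -0.    ]
top [0.482 0.015 1.137] 593.433434136813
motor 0.65 px 428 261 -> [ 0.568  -0.1914  0.    ]
boss_top 0.94 px 439 254 -> [ 0.5733 -0.1921  0.1   ]
collar 0.97 px 341 338 -> [ 0.4168 -0.0289  0.006 ]
collar 0.87 px 225 293 -> [0.4953 0.1928 0.006 ]
set_screw 0.85 px 230 277 -> [0.5241 0.1836 0.018 ]
set_screw 0.79 px 323 334 -> [0.4253 0.0065 0.018 ]
set_screw 0.46 px 211 223 -> [0.6266 0.2251 0.018 ]
tray 0.76 px 234 275 -> [0.5292 0.1798 0.    ]
ammonite 0.77 px 213 222 -> [0.6304 0.2241 0.006 ]
trilobite 0.85 px 276 239 -> [0.6009 0.1003 0.006 ]
jar 0.73 px 347 156 -> [ 0.7681 -0.0306  0.    ]
brush 0.67 px 405 200 -> [ 0.6847 -0.1453  0.    ]
```

View pics/top0.png

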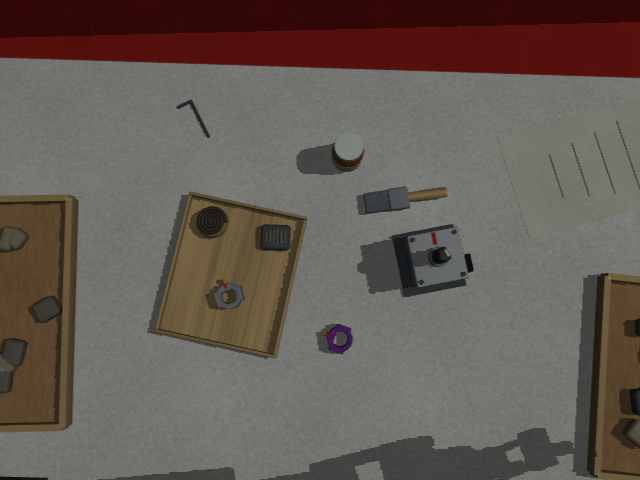

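View pics/scene0.png

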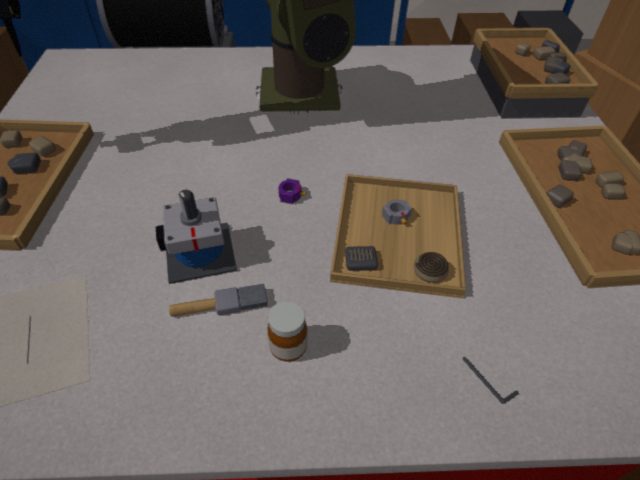

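Two candidates for the collar in the top view: grey steel in the wooden tray at (225,293), and purple on the table at (341,338). The grey one in the tray fits; the purple one is excluded. I'll confirm in an enlarged crop, with the motor beside it.

Run:
```python
from h import *
p=robot.get_image("top"); f=p["frame"]
s=robot.get_image("scene")["frame"]
c=lambda f,u,v,w,k:cv2.resize(f[v-w:v+w,u-w:u+w],(k,k),interpolation=cv2.INTER_CUBIC)
a=np.hstack([c(f,228,293,25,400),c(f,437,255,25,400)])
cv2.imwrite("pics/c1.png",a)
# red mark pixels
hsv=cv2.cvtColor(f,cv2.COLOR_BGR2HSV)
m=((hsv[...,0]<8)|(hsv[...,0]>172))&(hsv[...,1]>150)&(hsv[...,2]>90)
for n,(u0,v0,w,z) in {"mark":(436,240,14,.09),"tick":(226,288,12,.03)}.items():
    q=np.zeros_like(m);q[v0-w:v0+w,u0-w:u0+w]=1
    v,u=np.nonzero(m&q); P=np.array([ray(p,a,b,z) for a,b in zip(u,v)])
    print(n,len(u),u.mean(),v.mean(),P.mean(0).round(4),P.min(0).round(4),P.max(0).round(4))
print(proj(p,[.5733,-.1921,.1]))
for o in ("motor","collar","shaft","flat"):
    for r in robot.masks_of(p,o)[:2]:
        M=r["pixels"].astype(np.uint8); v,u=np.nonzero(M)
        print(o,r["conf"],len(u),u.mean(),v.mean(),cv2.minAreaRect(np.c_[u,v].astype(np.float32)))
```

```text
mark 35 433.57142857142856 238.02857142857144 [ 0.6024 -0.1848  0.09  ] [ 0.5917 -0.1891  0.09  ] [ 0.6114 -0.1801  0.09  ]
tick 8 224.75 285.5 [0.5085 0.191  0.03  ] [0.5057 0.1885 0.03  ] [0.5113 0.1925 0.03  ]
[438.70259057 253.99494804]
motor 0.94 4204 430.77616555661274 259.86108468125593 ((433.3296813964844, 259.000732421875), (63.191612243652344, 72.96649932861328), 78.43986511230469)
collar 0.84 438 338.4703196347032 338.82648401826486 ((339.4310302734375, 338.82757568359375), (27.482912063598633, 26.925823211669922), 68.19859313964844)
collar 0.75 523 227.8355640535373 294.5621414913958 ((228.2660369873047, 295.8380126953125), (28.334001541137695, 31.180049896240234), 34.695152282714844)
shaft 0.64 219 440.7077625570776 254.68493150684932 ((440.3000793457031, 255.10003662109375), (14.758047103881836, 16.546903610229492), 63.43495178222656)
shaft 0.49 1009 347.0703666997027 151.94945490584738 ((347.04998779296875, 151.84999084472656), (30.990318298339844, 38.263553619384766), 18.434947967529297)
```

View pics/c1.png

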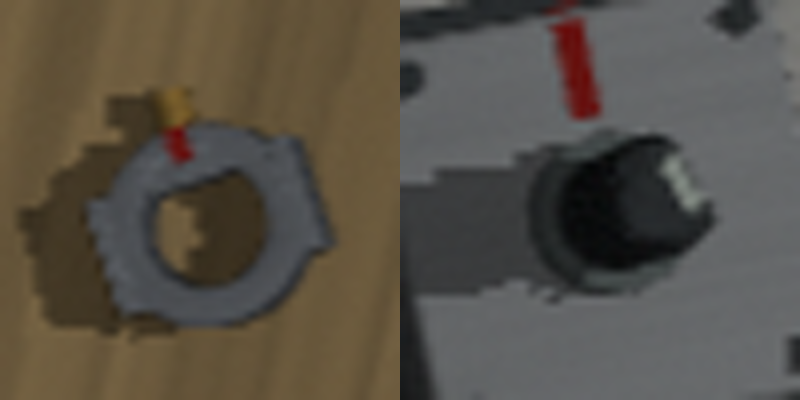

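The left crop shows the steel collar with brass screw up-left (~px 226,279), confirmed. In the right crop the red mark is at ~px(434,238), and the shaft's white tick points to image right (~px 447,252), so the flat is about 80° off the mark. I'll go above the motor for a wrist look.

```bash
cat >> h.py <<'E'
from scipy.spatial.transform import Rotation as Ro
def pose():
    s=robot.read_state(); w,x,y,z=s["orientation"]; return s,Ro.from_quat([x,y,z,w]).as_matrix(),np.array(s["tcp_pos"])
def plan(T,yang=None):
    s,R,t=pose(); a=np.degrees(np.arctan2(R[1,1],R[0,1]))
    d=R.T@(np.array(T)-t)*1000
    out=f"t={s['clock']:.1f} tcp {t.round(4)} yang {a:.2f} zax {R[:,2].round(4)} w {s['width']*1000:.1f} F {np.round(s['contact_force'],1)} M {np.round(s['moment'],2)} d(mm) {d.round(1)}"
    if yang is not None:
        e=(yang-a+180)%360-180; out+=f" yaw {np.radians(-e):.3f}"
    print(out)
E
python3 -c "
from h import *
plan([.573,-.192,.30],-65)"
```

```text
t=1.4 tcp [ 0.2373 -0.6051  0.2226] yang -68.58 zax [-0.  0. -1.] w 94.8 F [-0.4 -0.4 -0.4] M [-0.   -0.04 -0.01] d(mm) [ 463.3 -262.   -77.3] yaw -0.063
```

Call:
carry_out(deltas=[{"dz": -40, "dx": 20, "dy": -10}, {"dz": -37, "dx": 30, "dy": -15}, {"dx": 40, "dy": -23}, {"dx": 40, "dy": -23}, {"dx": 40, "dy": -23}, {"dx": 40, "dy": -23}, {"dx": 40, "dy": -23}, {"dx": 40, "dy": -23}])

```text
invalid input at $.deltas[0]: expected keys gripper, dx, dy, dz, yaw
```

Call:
carry_out(deltas=[{"dx": 40, "dy": -23}, {"dx": 40, "dy": -23}, {"dx": 40, "dy": -23}, {"dx": 33, "dy": -20}, {"dx": 20, "dy": -10}, {}, {}, {}])

```text
invalid input at $.deltas[0]: expected keys gripper, dx, dy, dz, yaw
```

Run:
```python
from h import *
plan([.573,-.192,.30],-65)
p=robot.get_image("wrist"); cv2.imwrite("pics/w1.png",p["frame"])
K,R,t=cam(p); print((-R.T@t).round(3),K[0,0],R[2].round(3))
for o,z in(("boss_top",.1),("flat",.12),("motor",0)): spot(p,o,z)
```

```text
t=1.4 tcp [ 0.2373 -0.6051  0.2226] yang -68.58 zax [-0.  0. -1.] w 94.8 F [-0.4 -0.4 -0.4] M [-0.   -0.04 -0.01] d(mm) [ 463.3 -262.   -77.3] yaw -0.063
[ 0.316 -0.575  0.384] 360.4260264944355 [-0.276 -0.108 -0.955]
```

View pics/w1.png

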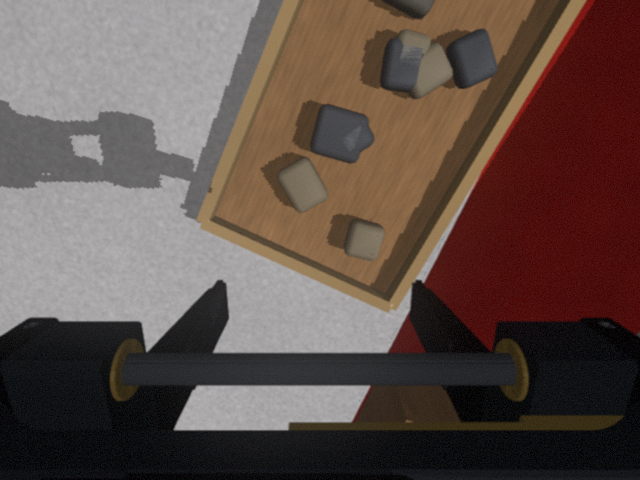

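Moves need all keys in every row; nothing moved (the picture just shows the side tray with stones). Repeating in full.

Call:
carry_out(deltas=[{"dz": -40, "dx": 20, "dy": -10, "yaw": -0.06, "gripper": 1}, {"dz": -37, "dx": 30, "dy": -15, "yaw": 0, "gripper": 1}, {"dx": 40, "dy": -23, "dz": 0, "yaw": 0, "gripper": 1}, {"dx": 40, "dy": -23, "dz": 0, "yaw": 0, "gripper": 1}, {"dx": 40, "dy": -23, "dz": 0, "yaw": 0, "gripper": 1}, {"dx": 40, "dy": -23, "dz": 0, "yaw": 0, "gripper": 1}, {"dx": 40, "dy": -23, "dz": 0, "yaw": 0, "gripper": 1}, {"dx": 40, "dy": -23, "dz": 0, "yaw": 0, "gripper": 1}])

```text
clock: 2.4
tcp_pos: [0.4337, -0.3345, 0.2999]
orientation: [0.0, 0.977, 0.215, 0.0]
contact_force: [0.7, -1.0, -0.0]
width: 0.0954
```

Call:
carry_out(deltas=[{"dx": 40, "dy": -23, "dz": 0, "yaw": 0, "gripper": 1}, {"dx": 40, "dy": -23, "dz": 0, "yaw": 0, "gripper": 1}, {"dx": 30, "dy": -20, "dz": 0, "yaw": 0, "gripper": 1}, {"dx": 0, "dy": 0, "dz": 0, "yaw": 0, "gripper": 1}, {"dx": 0, "dy": 0, "dz": 0, "yaw": 0, "gripper": 1}])

```text
clock: 2.9
tcp_pos: [0.5052, -0.2296, 0.2997]
orientation: [0.0, 0.976, 0.216, -0.0]
contact_force: [-0.3, -0.4, -0.7]
width: 0.0956
```

Run:
```python
from h import *
plan([.573,-.192,.30],-65)
p=robot.get_image("wrist"); cv2.imwrite("pics/w2.png",p["frame"])
np.savez("w2.npz",**{k:p[k] for k in("frame","camera_matrix","rvec","tvec")})
K,R,t=cam(p); print((-R.T@t).round(3),R[2].round(3))
for o,z in(("boss_top",.1),("flat",.12),("motor",0)): spot(p,o,z)
```

```text
t=2.9 tcp [ 0.5052 -0.2296  0.2997] yang -65.04 zax [-3.e-04 -5.e-04 -1.e+00] w 95.6 F [-0.3 -0.4 -0.7] M [-0.    0.05  0.04] d(mm) [77.4 -5.5 -0.4] yaw -0.001
[ 0.582 -0.195  0.461] [-0.269 -0.126 -0.955]
boss_top 0.65 px 311 143 -> [ 0.5688 -0.1931  0.1   ]
motor 0.94 px 314 143 -> [ 0.5667 -0.1957  0.    ]
```

View pics/w2.png

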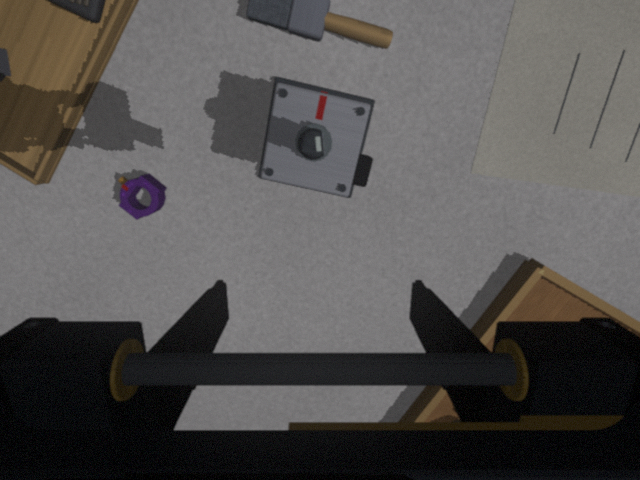

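The wrist view shows the gearbox top with corners near (278,79),(373,100),(351,196),(261,177), the red mark at (321,107), and the shaft end at (311,143) with the tick on its right side (~319,145). I'll measure these numerically.

Run:
```python
from h import *
p=dict(np.load("w2.npz")); f=p["frame"]
g=cv2.cvtColor(f,cv2.COLOR_BGR2GRAY)
c=np.float32([[278,81],[372,101],[350,194],[262,176]]).reshape(-1,1,2)
P=np.array([ray(p,*q,.09) for q in c.reshape(-1,2)])[:,:2]
print("corners",P.round(4).tolist(),"sides",[round(np.linalg.norm(P[i]-P[i-1])*1e3,1) for i in range(4)],"ctr",P.mean(0).round(4))
hsv=cv2.cvtColor(f,cv2.COLOR_BGR2HSV)
m=((hsv[...,0]<8)|(hsv[...,0]>172))&(hsv[...,1]>150)&(hsv[...,2]>80); m[:90]=0;m[125:]=0;m[:,:300]=0;m[:,345:]=0
v,u=np.nonzero(m); Q=np.array([ray(p,a,b,.09)[:2] for a,b in zip(u,v)]); q=Q.mean(0)
w=np.linalg.svd(Q-q)[2][0]; print("mark",len(u),u.mean(),v.mean(),q.round(4),"axis ang",np.degrees(np.arctan2(*w[::-1])).round(1),"len",np.ptp((Q-q)@w).round(4))
# tick
k=(g>135); k[:128]=0;k[158:]=0;k[:,:298]=0;k[:,328:]=0
v,u=np.nonzero(k); T=np.array([ray(p,a,b,.148)[:2] for a,b in zip(u,v)]);print("bright",len(u),u.mean(),v.mean(),T.mean(0).round(4))
for z in(.1,.148):
  print("proj axis",z,proj(p,[.5715,-.1925,z]).round(1))
cr=cv2.resize(f[70:205,250:385],(600,600),interpolation=cv2.INTER_CUBIC); cv2.imwrite("pics/c2.png",cr)
```

```text
corners [[0.6066, -0.1414], [0.6284, -0.2303], [0.5389, -0.251], [0.5176, -0.1614]] sides [np.float64(91.2), np.float64(91.5), np.float64(91.9), np.float64(92.1)] ctr [ 0.5729 -0.196 ]
mark 121 320.75206611570246 107.08264462809917 [ 0.6026 -0.1879] axis ang -167.1 len 0.0203
bright 0 nan nan nan
proj axis 0.1 [311.5 139.8]
proj axis 0.148 [310.5 141.2]<stdin>:13: RuntimeWarning: Mean of empty slice.
  ret = ret.dtype.type(ret / rcount)
```

View pics/c2.png

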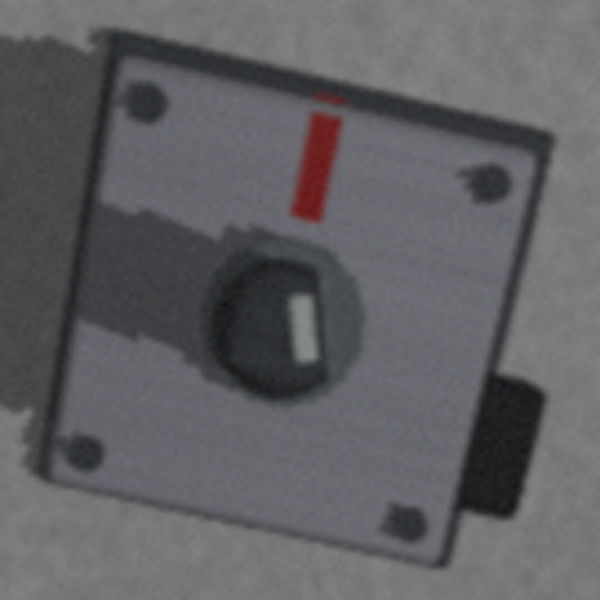

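The crop clearly shows the flat edge line (318,280)-(325,365) and the tick facing right, the mark (327,115)-(305,220), and the boss circle centred ~(288,325). So the flat faces about -59° in world and the mark about 13°.

Run:
```python
from h import *
p=dict(np.load("w2.npz"))
px=lambda x,y:(250+x/4.444-.4,70+y/4.444-.4)
for n,x,y,z in(("boss",288,325,.1),("tick",303,328,.148),("markin",306,219,.09),("markout",328,114,.09)): print(n,np.round(px(x,y),1),ray(p,*px(x,y),z).round(4))
A=[ray(p,*px(*c),.148)[:2] for c in((318,280),(325,365))]; B=[ray(p,*px(*c),.148)[:2] for c in((300,295),(308,362))]
for a,b in(A,B): d=a-b; print("normal ang",np.degrees(np.arctan2(d[1],d[0]))-90)
# gearbox base edges: bigger outline incl. lower edge? centre with plane z
plan([.571,-.195,.25],-59)
```

```text
boss [314.4 142.7] [ 0.5702 -0.1962  0.1   ]
tick [317.8 143.4] [ 0.5725 -0.1988  0.148 ]
markin [318.5 118.9] [ 0.5919 -0.1904  0.09  ]
markout [323.4  95.3] [ 0.6133 -0.1857  0.09  ]
normal ang -60.06798033121358
normal ang -58.081096266933386
t=3.1 tcp [ 0.5045 -0.2312  0.2997] yang -65.25 zax [-1.e-04 -2.e-04 -1.e+00] w 95.2 F [ 0.6  1.1 -0.4] M [-0.01  0.04  0.02] d(mm) [75.6 -5.  49.7] yaw -0.109
```

Call:
carry_out(deltas=[{"dx": 38, "dy": -3, "dz": 30, "yaw": 0, "gripper": 1}, {"dx": 37, "dy": -3, "dz": 40, "yaw": 0, "gripper": 1}, {"dx": 0, "dy": 0, "dz": 30, "yaw": -0.11, "gripper": 1}, {"dx": 0, "dy": 0, "dz": 0, "yaw": 0, "gripper": 1}, {"dx": 0, "dy": 0, "dz": 0, "yaw": 0, "gripper": 1}])

```text
clock: 3.6
tcp_pos: [0.5673, -0.1955, 0.203]
orientation: [-0.0, 0.964, 0.267, -0.0]
contact_force: [-0.3, -1.5, 0.6]
width: 0.0947
```

Run:
```python
from h import *
plan([.5702,-.1938,.118],-59)
p=robot.get_image("top"); spot(p,"boss_top",.1)
p=robot.get_image("wrist"); cv2.imwrite("pics/w3.png",p["frame"]); spot(p,"boss_top",.1); spot(p,"flat",.12)
print(proj(p,[.5712,-.1955,.148]))
```

```text
t=3.6 tcp [ 0.5673 -0.1955  0.203 ] yang -59.05 zax [-1.e-03  3.e-04 -1.e+00] w 94.7 F [-0.3 -1.5  0.6] M [-0.01 -0.01 -0.01] d(mm) [ 3.4  0.1 85. ] yaw -0.001
boss_top 0.57 px 314 242 -> [ 0.569  -0.1932  0.1   ]
flat 0.6 px 332 250 -> [ 0.5756 -0.2047  0.12  ]
[318.36069196 262.59621884]
```

Call:
carry_out(deltas=[{"dx": 3, "dy": 0, "dz": 40, "yaw": 0, "gripper": 1}, {"dx": 0, "dy": 0, "dz": 40, "yaw": 0, "gripper": 1}, {"dx": 0, "dy": 0, "dz": 5, "yaw": 0, "gripper": 0}, {"dx": 0, "dy": 0, "dz": 0, "yaw": 0, "gripper": -0.3}, {"dx": 0, "dy": 0, "dz": 0, "yaw": 0, "gripper": -1}, {"dx": 0, "dy": 0, "dz": 0, "yaw": 0, "gripper": -1}, {"dx": 0, "dy": 0, "dz": 0, "yaw": 0, "gripper": -1}, {"dx": 0, "dy": 0, "dz": 0, "yaw": 0, "gripper": -1}], force=8)

```text
clock: 4.65
tcp_pos: [0.5711, -0.1934, 0.1194]
orientation: [0.001, 0.963, 0.269, 0.001]
contact_force: [-0.1, -0.4, -0.7]
width: 0.0526
```

Run:
```python
from h import *
plan([.5702,-.1938,.118],13)
```

```text
t=4.7 tcp [ 0.5711 -0.1934  0.1194] yang -58.85 zax [ 1.9e-03 -8.0e-04 -1.0e+00] w 52.6 F [-0.1 -0.4 -0.7] M [-0.07 -0.   -0.02] d(mm) [-1.  -0.1  1.4] yaw -1.254
```

Call:
carry_out(deltas=[{"dx": 0, "dy": 0, "dz": 1, "yaw": 0, "gripper": -1}, {"dx": 0, "dy": 0, "dz": 0, "yaw": 0, "gripper": -1}, {"dx": 0, "dy": 0, "dz": 0, "yaw": 0, "gripper": -1}, {"dx": 0, "dy": 0, "dz": 0, "yaw": 0, "gripper": -1}, {"dx": 0, "dy": 0, "dz": 0, "yaw": 0, "gripper": -1}, {"dx": 0, "dy": 0, "dz": 0, "yaw": 0, "gripper": -1}])

```text
clock: 5.25
tcp_pos: [0.5696, -0.1918, 0.1168]
orientation: [-0.002, 0.963, 0.269, -0.001]
contact_force: [-3.5, 4.5, 3.0]
width: 0.0216
```

Run:
```python
from h import *
plan([.5702,-.1938,.118],13)
```

```text
t=5.2 tcp [ 0.5696 -0.1918  0.1168] yang -58.85 zax [-0.0027  0.0029 -1.    ] w 21.6 F [-3.5  4.5  3. ] M [ 0.67  0.46 -0.01] d(mm) [-0.5  2.1 -1.2] yaw -1.254
```

Width is 21.6 mm, so the pads are on the flat. I'll relieve the ~2 mm side offset, firm the grip, and turn about the shaft axis.

Call:
carry_out(deltas=[{"dx": 0, "dy": -2, "dz": 0, "yaw": 0, "gripper": -1}, {"dx": -0.25, "dy": 0, "dz": 0, "yaw": -0.06, "gripper": -1}, {"dx": -0.25, "dy": 0, "dz": 0, "yaw": -0.12, "gripper": -1}, {"dx": -0.25, "dy": 0, "dz": 0, "yaw": -0.12, "gripper": -1}, {"dx": -0.25, "dy": 0, "dz": 0, "yaw": -0.12, "gripper": -1}, {"dx": -0.25, "dy": 0, "dz": 0, "yaw": -0.12, "gripper": -1}, {"dx": -0.12, "dy": 0, "dz": 0, "yaw": -0.06, "gripper": -1}, {"dx": 0, "dy": 0, "dz": 0, "yaw": 0, "gripper": -1}], force=25)

```text
clock: 6.05
tcp_pos: [0.5683, -0.1922, 0.1168]
orientation: [-0.0, 0.841, 0.541, -0.0]
contact_force: [0.1, 1.2, -0.7]
width: 0.0221
```

Run:
```python
from h import *
plan([.5702,-.1938,.118],13.2)
s,R,t=pose(); print("F tool",R.T@s["contact_force"])
```

```text
t=6.0 tcp [ 0.5683 -0.1922  0.1168] yang -24.47 zax [-4.e-04  2.e-04 -1.e+00] w 22.1 F [ 0.1  1.2 -0.7] M [0.05 0.1  0.02] d(mm) [-0.7  2.4 -1.2] yaw -0.657
F tool [ 1.07421659 -0.41926087  0.74901461]
```

Call:
carry_out(deltas=[{"dx": -0.25, "dy": 0, "dz": 0, "yaw": -0.12, "gripper": -1}, {"dx": -0.25, "dy": 0, "dz": 0, "yaw": -0.12, "gripper": -1}, {"dx": -0.25, "dy": 0, "dz": 0, "yaw": -0.12, "gripper": -1}, {"dx": -0.25, "dy": 0, "dz": 0, "yaw": -0.12, "gripper": -1}, {"dx": -0.25, "dy": 0, "dz": 0, "yaw": -0.12, "gripper": -1}, {"dx": -0.12, "dy": 0, "dz": 0, "yaw": -0.055, "gripper": -1}, {"dx": 0, "dy": 0, "dz": 0, "yaw": 0, "gripper": -1}, {"dx": 0, "dy": 0, "dz": 0, "yaw": 0, "gripper": -1}])

```text
clock: 6.85
tcp_pos: [0.5675, -0.1934, 0.1168]
orientation: [-0.001, 0.623, 0.782, -0.0]
contact_force: [-4.5, 2.4, 0.8]
width: 0.0219
```

Run:
```python
from h import *
plan([.5702,-.1938,.118],13.2)
s,R,t=pose(); print("F tool",R.T@s["contact_force"])
p=robot.get_image("wrist"); cv2.imwrite("pics/w4.png",p["frame"])
f=p["frame"]; hsv=cv2.cvtColor(f,cv2.COLOR_BGR2HSV)
m=((hsv[...,0]<8)|(hsv[...,0]>172))&(hsv[...,1]>150)&(hsv[...,2]>60)
n,l,st,ce=cv2.connectedComponentsWithStats(m.astype(np.uint8)); print(st[1:][st[1:,4]>30],ce[1:][st[1:,4]>30])
```

```text
t=6.8 tcp [ 0.5675 -0.1934  0.1168] yang 12.97 zax [-2.e-03  5.e-04 -1.e+00] w 21.9 F [-4.5  2.4  0.8] M [0.26 0.64 0.03] d(mm) [-1.   2.6 -1.2] yaw -0.004
F tool [ 3.33755644 -3.82687235 -0.76088115]
[[362 283  38  11 379]] [[379.82585752 288.37467018]]
```

View pics/w4.png

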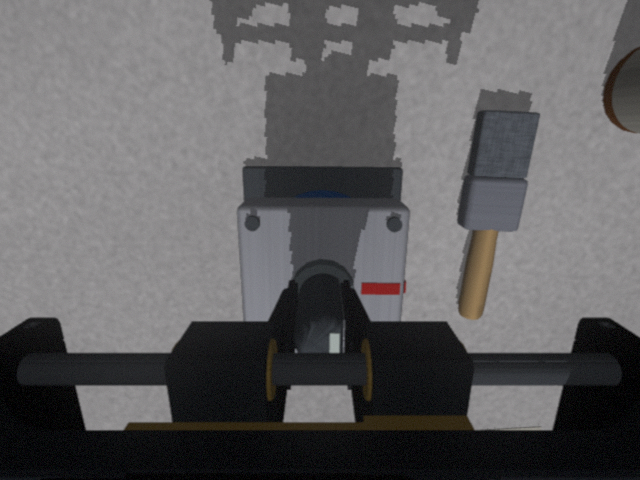

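The flat (tick) now faces right, in line with the horizontal mark at (380,288); brush undisturbed. I'll check the mark's angle numerically.

Run:
```python
from h import *
p=robot.get_image("wrist"); f=p["frame"]; hsv=cv2.cvtColor(f,cv2.COLOR_BGR2HSV)
m=((hsv[...,0]<8)|(hsv[...,0]>172))&(hsv[...,1]>150)&(hsv[...,2]>60); m[:,402:]=0;m[:,:355]=0
u=np.arange(364,399); 
for nm,fn in(("ctr",lambda c:np.nonzero(c)[0].mean()),):
    v=np.array([fn(m[:,k]) for k in u]); k,b=np.polyfit(u,v,1)
    a=ray(p,364,k*364+b,.09);c=ray(p,399,k*399+b,.09);d=c-a;print("mark ang",np.degrees(np.arctan2(d[1],d[0])))
g=cv2.cvtColor(f,cv2.COLOR_BGR2GRAY).astype(float); gy=np.diff(cv2.GaussianBlur(g,(1,5),0),axis=0)
# gearbox far edge near row 206
us=np.r_[262:288,350:380]; v=[]
for k in us:
    w=gy[198:214,k].clip(0); v.append(198.5+(w*np.arange(16)).sum()/w.sum())
k,b=np.polyfit(us,v,1,); r=np.array(v)-k*us-b; print("resid",r.std())
a=ray(p,262,k*262+b,.09);c=ray(p,380,k*380+b,.09);d=c-a;print("edge ang",np.degrees(np.arctan2(d[1],d[0])))
# side edges of the top
for u0 in (239,405):
    gx=np.diff(cv2.GaussianBlur(g,(5,1),0),axis=1); P=[]
    for v in range(235,275):
        w=np.abs(gx[v,u0-7:u0+8]); P.append((u0-6.5+(w*np.arange(15)).sum()/w.sum(),v))
    P=np.array(P); k,b=np.polyfit(P[:,1],P[:,0],1)
    a=ray(p,k*275+b,275,.09);c=ray(p,k*235+b,235,.09);d=c-a;print("side ang-90",np.degrees(np.arctan2(d[1],d[0]))-90)
plan([.5698,-.194,.118],13)
```

```text
mark ang 12.39090727159593
resid 1.249865244879471
edge ang 13.773574547382825
side ang-90 12.439999773720231
side ang-90 12.969380145719526
t=7.0 tcp [ 0.5675 -0.1933  0.1167] yang 13.00 zax [-2.1e-03  7.0e-04 -1.0e+00] w 21.6 F [-4.5  2.7  1.7] M [0.21 0.75 0.05] d(mm) [-1.2  2.1 -1.3] yaw 0.000
```

Mark and gearbox edges all give 12.4–13.8° (mean ≈13°), and the tool is at 13.0°. I'll hold, then release and lift.

Call:
carry_out(deltas=[{"dx": 0.5, "dy": -0.6, "dz": 0, "yaw": 0, "gripper": -1}, {"dx": 0.5, "dy": -0.6, "dz": 0, "yaw": 0, "gripper": -1}, {"dx": 0, "dy": 0, "dz": 0, "yaw": 0, "gripper": -1}, {"dx": 0, "dy": 0, "dz": 0, "yaw": 0, "gripper": -1}, {"dx": 0, "dy": 0, "dz": 0, "yaw": 0, "gripper": -1}, {"dx": 0, "dy": 0, "dz": 0, "yaw": 0, "gripper": -1}, {"dx": 0, "dy": 0, "dz": 0, "yaw": 0, "gripper": -1}, {"dx": 0, "dy": 0, "dz": 0, "yaw": 0, "gripper": -1}])

```text
clock: 7.75
tcp_pos: [0.5674, -0.1933, 0.1168]
orientation: [0.001, 0.622, 0.783, 0.0]
contact_force: [5.7, -2.5, -5.6]
width: 0.0222
```

Call:
carry_out(deltas=[{"dx": 0, "dy": 0, "dz": 0, "yaw": 0, "gripper": -1}, {"dx": 0, "dy": 0, "dz": 0, "yaw": 0, "gripper": -1}, {"dx": 0, "dy": 0, "dz": 0, "yaw": 0, "gripper": -1}, {"dx": 0, "dy": 0, "dz": 0, "yaw": 0, "gripper": -1}])

```text
clock: 8.15
tcp_pos: [0.5674, -0.1933, 0.1168]
orientation: [0.001, 0.622, 0.783, 0.0]
contact_force: [4.5, -2.1, -6.0]
width: 0.0218
```

Run:
```python
from h import *
plan([.5698,-.194,.118],13)
s,R,t=pose(); print("F tool",R.T@s["contact_force"])
```

```text
t=8.2 tcp [ 0.5674 -0.1933  0.1168] yang 13.06 zax [ 1.6e-03 -8.0e-04 -1.0e+00] w 21.8 F [ 4.5 -2.1 -6. ] M [-0.49 -0.66  0.09] d(mm) [-1.2  2.2 -1.2] yaw 0.001
F tool [-3.06376194  3.93423113  5.98749926]
```

Call:
carry_out(deltas=[{"dx": -0.5, "dy": 0.6, "dz": 0, "yaw": 0, "gripper": -1}, {"dx": 0, "dy": 0, "dz": 0, "yaw": 0, "gripper": -1}, {"dx": 0, "dy": 0, "dz": 0, "yaw": 0, "gripper": 0.3}, {"dx": 0, "dy": 0, "dz": 0, "yaw": 0, "gripper": 0.3}, {"dx": 0, "dy": 0, "dz": 0, "yaw": 0, "gripper": 0.3}, {"dx": 0, "dy": 0, "dz": 0, "yaw": 0, "gripper": 0.6}, {"dx": 0, "dy": 0, "dz": -30, "yaw": 0, "gripper": 1}, {"dx": 0, "dy": 0, "dz": -40, "yaw": 0, "gripper": 1}])

```text
clock: 8.95
tcp_pos: [0.5657, -0.1924, 0.1848]
orientation: [-0.003, 0.622, 0.783, -0.001]
contact_force: [0.3, 0.6, 0.5]
width: 0.0647
```

Run:
```python
from h import *
plan([.45,.17,.28],-72)
```

```text
t=8.9 tcp [ 0.5657 -0.1924  0.1848] yang 13.06 zax [-0.0058  0.0027 -1.    ] w 64.7 F [0.3 0.6 0.5] M [-0.08 -0.15  0.05] d(mm) [379.6 -31.3 -93.5] yaw 1.485
```

Call:
carry_out(deltas=[{"dx": 20, "dy": 0, "dz": -45, "yaw": 0, "gripper": 1}, {"dx": 45, "dy": -4, "dz": -45, "yaw": 0, "gripper": 1}, {"dx": 45, "dy": -4, "dz": 0, "yaw": 0, "gripper": 1}, {"dx": 45, "dy": -4, "dz": 0, "yaw": 0, "gripper": 1}, {"dx": 45, "dy": -4, "dz": 0, "yaw": 0, "gripper": 1}, {"dx": 45, "dy": -4, "dz": 0, "yaw": 0, "gripper": 1}, {"dx": 45, "dy": -4, "dz": 0, "yaw": 0, "gripper": 1}, {"dx": 45, "dy": -4, "dz": 0, "yaw": 0, "gripper": 1}])

```text
clock: 9.75
tcp_pos: [0.4666, 0.119, 0.2677]
orientation: [0.0, 0.622, 0.783, 0.0]
contact_force: [0.4, 0.4, 0.2]
width: 0.0952
```

Call:
carry_out(deltas=[{"dx": 45, "dy": -3, "dz": 0, "yaw": 0.1, "gripper": 1}, {"dx": 0, "dy": 0, "dz": 0, "yaw": 0.14, "gripper": 1}, {"dx": 0, "dy": 0, "dz": 0, "yaw": 0.14, "gripper": 1}, {"dx": 0, "dy": 0, "dz": 0, "yaw": 0.14, "gripper": 1}, {"dx": 0, "dy": 0, "dz": 0, "yaw": 0.14, "gripper": 1}, {"dx": 0, "dy": 0, "dz": 0, "yaw": 0.14, "gripper": 1}, {"dx": 0, "dy": 0, "dz": 0, "yaw": 0.14, "gripper": 1}, {"dx": 0, "dy": 0, "dz": 0, "yaw": 0.14, "gripper": 1}])

```text
clock: 10.55
tcp_pos: [0.4543, 0.1607, 0.2675]
orientation: [-0.0, 0.937, 0.349, 0.0]
contact_force: [-0.0, 0.4, -0.4]
width: 0.0951
```

Call:
carry_out(deltas=[{"dx": 0, "dy": 0, "dz": 0, "yaw": 0.14, "gripper": 1}, {"dx": 0, "dy": 0, "dz": 0, "yaw": 0.14, "gripper": 1}, {"dx": 0, "dy": 0, "dz": 0, "yaw": 0.13, "gripper": 1}, {"dx": 0, "dy": 0, "dz": 0, "yaw": 0, "gripper": 1}, {"dx": 0, "dy": 0, "dz": 0, "yaw": 0, "gripper": 1}])

```text
clock: 11.05
tcp_pos: [0.4544, 0.1606, 0.2674]
orientation: [-0.0, 0.988, 0.155, 0.0]
contact_force: [1.1, 0.3, 0.4]
width: 0.0948
```

Run:
```python
from h import *
plan([.495,.192,.2],-72)
p=robot.get_image("wrist"); f=p["frame"]
np.savez("w5.npz",**{k:p[k] for k in("frame","camera_matrix","rvec","tvec")})
spot(p,"collar",.006); spot(p,"set_screw",.018)
for r in robot.masks_of(p,"collar")[:2]: print(r["conf"],np.array(r["bbox"])*[640,480,640,480])
u,v=proj(p,[.495,.192,.03]).astype(int); print(u,v)
c=lambda f,u,v,w:cv2.resize(f[max(v-w,0):v+w,max(u-w,0):u+w],(400,400),interpolation=cv2.INTER_CUBIC)
t=robot.get_image("top")["frame"]
cv2.imwrite("pics/c5.png",np.hstack([c(f,u,v,50),c(t,437,255,25)]))
```

```text
t=11.1 tcp [0.4544 0.1606 0.2674] yang -72.15 zax [ 0.e+00  1.e-04 -1.e+00] w 94.8 F [1.1 0.3 0.4] M [ 0.05  0.03 -0.01] d(mm) [ 48.3 -17.4  67.4] yaw -0.003
collar 0.68 px 310 172 -> [0.4892 0.181  0.006 ]
collar 0.58 px 449 275 -> [ 0.4199 -0.024   0.006 ]
set_screw 0.97 px 433 264 -> [0.4303 0.0064 0.018 ]
set_screw 0.65 px 310 144 -> [0.5185 0.1897 0.018 ]
0.81 [287.488 140.88   45.312  53.904]
0.61 [428.672 254.4    49.088  52.32 ]
301 165
```

View pics/c5.png

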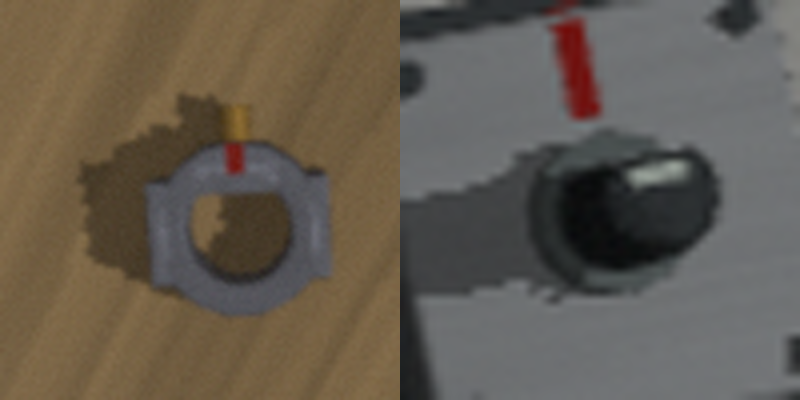

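Left crop: the steel collar with screw (236,105), bore centre (242,235) and grip faces x≈150 and 328. Right crop: the shaft tick now faces the red mark. Next, the collar pose.

Run:
```python
from h import *
p=dict(np.load("w5.npz"))
r=lambda x,y,z:ray(p,251+x/4-.4,115+y/4-.4,z)[:2]
b=r(242,233,.03); print("bore top",b.round(4)); 
def ang(a,c): d=a-c; return np.degrees(np.arctan2(d[1],d[0])).round(1)
L=r(147,185,.03),r(153,287,.03); Rr=r(327,172,.03),r(330,278,.03)
print("faces",ang(*L),ang(*Rr),"gap",np.linalg.norm((sum(L)-sum(Rr))/2).round(4),"mid",((sum(L)+sum(Rr))/4).round(4))
s=r(236,105,.018); print("screw",s.round(4),ang(s,b),np.linalg.norm(s-b).round(4))
t=r(235,158,.03); print("tick",ang(t,b),np.linalg.norm(t-b).round(4))
print("outer mid y",((r(240,140,.03)+r(243,315,.03))/2).round(4))
```

```text
bore top [0.4907 0.1799]
faces 19.8 20.1 gap 0.0489 mid [0.4909 0.1808]
screw [0.522  0.1917] 20.7 0.0334
tick 22.8 0.02
outer mid y [0.4916 0.1804]
```

Call:
carry_out(deltas=[{"dx": 21, "dy": -4, "dz": 20, "yaw": 0, "gripper": 1}, {"dx": 20, "dy": -3.7, "dz": 40, "yaw": 0, "gripper": 1}, {"dx": 0, "dy": 0, "dz": 40, "yaw": -0.041, "gripper": 1}, {"dx": 0, "dy": 0, "dz": 40, "yaw": 0, "gripper": 1}, {"dx": 0, "dy": 0, "dz": 40, "yaw": 0, "gripper": 1}, {"dx": 0, "dy": 0, "dz": 20, "yaw": 0, "gripper": 1}, {"dx": 0, "dy": 0, "dz": 0, "yaw": 0, "gripper": 1}, {"dx": 0, "dy": 0, "dz": 0, "yaw": 0, "gripper": 1}])

```text
clock: 12.1
tcp_pos: [0.4915, 0.1805, 0.0678]
orientation: [-0.0, 0.985, 0.174, 0.0]
contact_force: [0.5, -0.4, 0.8]
width: 0.095
```

Run:
```python
from h import *
plan([.491,.1805,.0175],-69.8)
p=robot.get_image("wrist"); f=p["frame"]
spot(p,"collar",.006); spot(p,"set_screw",.018)
cv2.imwrite("pics/w6.png",f)
np.savez("w6.npz",**{k:p[k] for k in("frame","camera_matrix","rvec","tvec")})
```

```text
t=12.1 tcp [0.4915 0.1805 0.0678] yang -69.94 zax [ 2.e-04  1.e-04 -1.e+00] w 95.0 F [ 0.5 -0.4  0.8] M [-0.01 -0.05  0.02] d(mm) [-0.5 -0.2 50.3] yaw -0.002
collar 0.7 px 314 265 -> [0.4905 0.1821 0.006 ]
set_screw 0.71 px 314 226 -> [0.5184 0.1919 0.018 ]
```

View pics/w6.png

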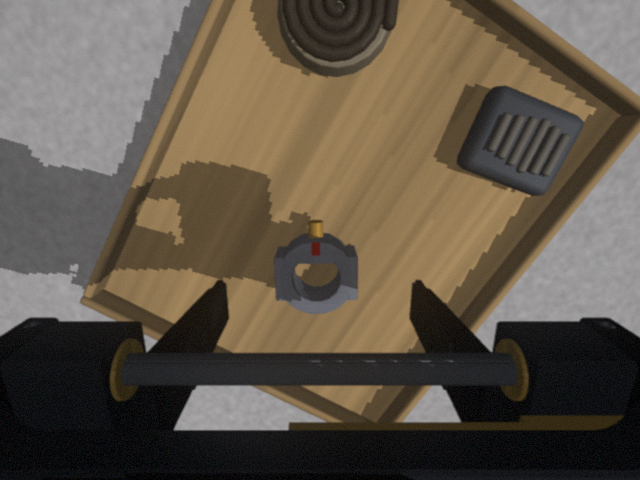

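The collar is upright in view between the jaws (faces at x≈276 and 357, screw at 316,228), clear of the fossils. Descending and gripping.

Call:
carry_out(deltas=[{"dx": 0, "dy": 0, "dz": 25, "yaw": 0, "gripper": 1}, {"dx": 0, "dy": 0, "dz": 20, "yaw": 0, "gripper": 0.4}, {"dx": 0, "dy": 0, "dz": 5, "yaw": 0, "gripper": 0.2}, {"dx": 0, "dy": 0, "dz": 0, "yaw": 0, "gripper": -1}, {"dx": 0, "dy": 0, "dz": 0, "yaw": 0, "gripper": -1}, {"dx": 0, "dy": 0, "dz": 0, "yaw": 0, "gripper": -1}, {"dx": 0, "dy": 0, "dz": 0, "yaw": 0, "gripper": -1}, {"dx": 0, "dy": 0, "dz": 0, "yaw": 0, "gripper": -1}], force=12)

```text
clock: 13.05
tcp_pos: [0.492, 0.1811, 0.0185]
orientation: [-0.001, 0.985, 0.174, 0.001]
contact_force: [-0.8, 1.7, 2.8]
width: 0.0498
```

Run:
```python
from h import *
plan([.491,.1805,.0175],-69.8)
```

```text
t=13.1 tcp [0.492  0.1811 0.0185] yang -69.98 zax [ 0.0018  0.0015 -1.    ] w 49.8 F [-0.8  1.7  2.8] M [ 0.45  0.23 -0.01] d(mm) [-1.2  0.2  1. ] yaw -0.003
```

Call:
carry_out(deltas=[{"dx": 0, "dy": 0, "dz": 0, "yaw": 0, "gripper": -1}, {"dx": 0, "dy": 0, "dz": 0, "yaw": 0, "gripper": -1}, {"dx": 0, "dy": 0, "dz": -10, "yaw": 0, "gripper": -1}, {"dx": 0, "dy": 0, "dz": -30, "yaw": 0, "gripper": -1}, {"dx": 0, "dy": 0, "dz": -40, "yaw": 0, "gripper": -1}, {"dx": 0, "dy": 0, "dz": -40, "yaw": 0, "gripper": -1}, {"dx": 0, "dy": 0, "dz": -40, "yaw": 0, "gripper": -1}, {"dx": 0, "dy": 0, "dz": -20, "yaw": 0, "gripper": -1}], force=40)

```text
clock: 13.85
tcp_pos: [0.4923, 0.1803, 0.2013]
orientation: [0.0, 0.985, 0.174, 0.002]
contact_force: [0.6, -0.0, -2.1]
width: 0.0499
```

Run:
```python
from h import *
plan([.5698,-.194,.22],-77)
p=robot.get_image("wrist"); f=p["frame"]
np.savez("w7.npz",**{k:p[k] for k in("frame","camera_matrix","rvec","tvec")})
s,R,t=pose()
top=t[2]-.0125+.024
spot(p,"set_screw",t[2]-.0005)
u,v=proj(p,[t[0],t[1],top]).astype(int); print("tcp axis px at top",u,v)
cv2.imwrite("pics/c7.png",cv2.resize(f[v-75:v+75,u-80:u+80],(800,750),interpolation=cv2.INTER_CUBIC)[:600]); print(u-80,v-75)
```

```text
t=13.8 tcp [0.4923 0.1803 0.2013] yang -69.96 zax [ 4.8e-03  4.0e-04 -1.0e+00] w 49.9 F [ 0.6 -0.  -2.1] M [ 0.01  0.02 -0.02] d(mm) [-55.4 378.2 -18.4] yaw 0.123
set_screw 0.71 px 320 249 -> [0.5226 0.1898 0.2034]
tcp axis px at top 316 319
236 244
```

View pics/c7.png

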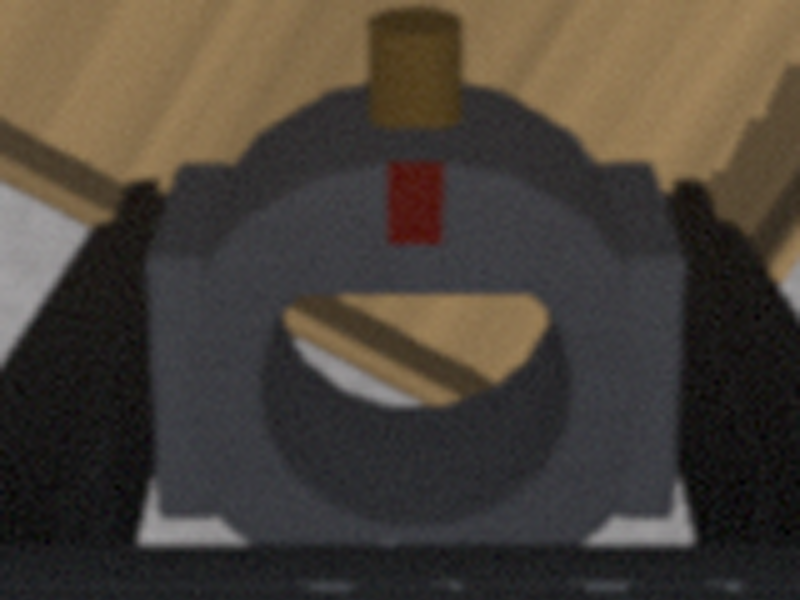

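The collar sits level in the jaws, screw straight ahead (415,65), bore flat edge at y≈293 and bore far edge ≈525. Computing its offset in the tool.

Run:
```python
from h import *
p=dict(np.load("w7.npz")); s,R,t=pose()
def r(x,y,dz): return R.T@(ray(p,236+x/5-.4,244+y/5-.4,t[2]+dz)-t)*1000
top=.0115
for n,x,y,z,e in(("boreflat",415,293,top,10.3),("borefar",415,525,top,-14.5),("TLf",150,260,top,14),("BLf",160,515,top,-14),("TRf",686,260,top,14),("BRf",678,515,top,-14),("tick",415,203,top,0),("screw",416,20,.0,33)):
    q=r(x,y,z); print(n,q.round(1),"-> axis x off",(q[0]-e).round(1))
plan([.5698,-.194,.22],-77)
```

```text
boreflat [  8.2   0.9 -11.4] -> axis x off -2.1
borefar [-16.4   0.9 -11.6] -> axis x off -1.9
TLf [ 11.6 -23.3 -11.5] -> axis x off -2.4
BLf [-15.2 -23.6 -11.6] -> axis x off -1.2
TRf [ 11.5  25.7 -11.4] -> axis x off -2.5
BRf [-15.3  26.1 -11.6] -> axis x off -1.3
tick [ 17.2   0.9 -11.4] -> axis x off 17.2
screw [30.8  1.   0.2] -> axis x off -2.2
t=13.9 tcp [0.493  0.1805 0.2012] yang -69.96 zax [ 0.0068  0.001  -1.    ] w 49.9 F [-0.5  1.4 -2.4] M [ 0.04 -0.01  0.03] d(mm) [-56.1 378.2 -18.6] yaw 0.123
```

Call:
carry_out(deltas=[{"dx": -5, "dy": 25, "dz": -15, "yaw": 0, "gripper": -1}, {"dx": -7, "dy": 45, "dz": -4, "yaw": 0, "gripper": -1}, {"dx": -7, "dy": 45, "dz": 0, "yaw": 0, "gripper": -1}, {"dx": -7, "dy": 45, "dz": 0, "yaw": 0, "gripper": -1}, {"dx": -7, "dy": 45, "dz": 0, "yaw": 0, "gripper": -1}, {"dx": -7, "dy": 45, "dz": 0, "yaw": 0, "gripper": -1}, {"dx": -7, "dy": 45, "dz": 0, "yaw": 0, "gripper": -1}, {"dx": -5, "dy": 45, "dz": 0, "yaw": 0, "gripper": -1}])

```text
clock: 14.75
tcp_pos: [0.5572, -0.1585, 0.2131]
orientation: [-0.001, 0.985, 0.174, -0.002]
contact_force: [0.6, 0.0, -3.1]
width: 0.05
```

Call:
carry_out(deltas=[{"dx": -2.5, "dy": 25, "dz": 0, "yaw": 0, "gripper": -1}, {"dx": 0, "dy": 13, "dz": 0, "yaw": 0, "gripper": -1}, {"dx": 0, "dy": 0, "dz": 0, "yaw": 0.123, "gripper": -1}, {"dx": 0, "dy": 0, "dz": 0, "yaw": 0, "gripper": -1}, {"dx": 0, "dy": 0, "dz": 0, "yaw": 0, "gripper": -1}, {"dx": 0, "dy": 0, "dz": 0, "yaw": 0, "gripper": -1}])

```text
clock: 15.35
tcp_pos: [0.5692, -0.1924, 0.2157]
orientation: [-0.0, 0.993, 0.114, -0.0]
contact_force: [-0.2, 0.1, -2.2]
width: 0.0498
```

Run:
```python
from h import *
plan([.5714,-.1936,.165],-77)
```

```text
t=15.3 tcp [ 0.5692 -0.1924  0.2157] yang -76.85 zax [-1.e-03  5.e-04 -1.e+00] w 49.8 F [-0.2  0.1 -2.2] M [-0.    0.01  0.03] d(mm) [ 1.9  1.7 50.6] yaw 0.003
```

Call:
carry_out(deltas=[{"dx": 1.9, "dy": 1.7, "dz": 25, "yaw": 0.003, "gripper": -1}, {"dx": 0, "dy": 0, "dz": 23, "yaw": 0, "gripper": -1}, {"dx": 0, "dy": 0, "dz": 0, "yaw": 0, "gripper": -1}, {"dx": 0, "dy": 0, "dz": 0, "yaw": 0, "gripper": -1}, {"dx": 0, "dy": 0, "dz": 0, "yaw": 0, "gripper": -1}])

```text
clock: 15.85
tcp_pos: [0.5727, -0.1947, 0.1701]
orientation: [0.001, 0.994, 0.112, 0.001]
contact_force: [-0.2, 0.3, -2.3]
width: 0.0494
```

Run:
```python
from h import *
plan([.5714,-.1936,.165],-77)
p=robot.get_image("wrist"); f=p["frame"]
np.savez("w8.npz",**{k:p[k] for k in("frame","camera_matrix","rvec","tvec")})
cv2.imwrite("pics/c8.png",cv2.resize(f[214:374,236:396],(600,600),interpolation=cv2.INTER_CUBIC))
```

```text
t=15.8 tcp [ 0.5727 -0.1947  0.1701] yang -77.13 zax [ 0.0025 -0.0011 -1.    ] w 49.4 F [-0.2  0.3 -2.3] M [ 0.   -0.04  0.01] d(mm) [-1.  -1.4  5.1] yaw -0.002
```

View pics/c8.png

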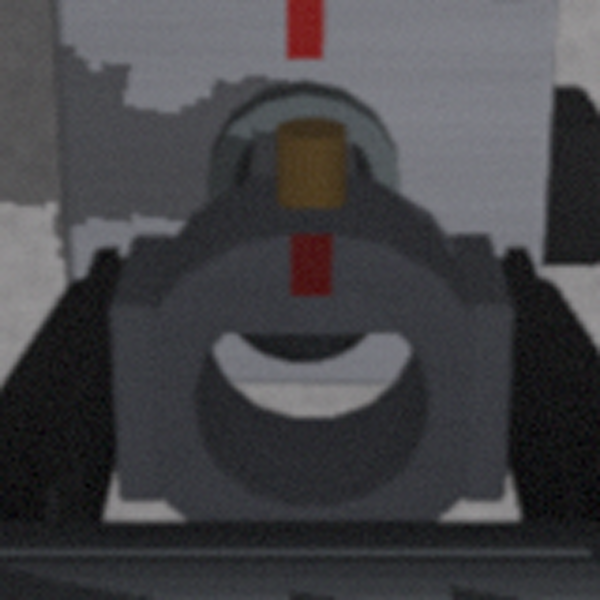

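The view shows the collar about 1–2 mm right of the mark/boss line (screw x≈311 versus mark x≈305), matching the measured dy≈-1.4 mm. Correcting.

Call:
carry_out(deltas=[{"dx": -0.9, "dy": -1.2, "dz": 0, "yaw": 0, "gripper": -1}, {"dx": 0, "dy": 0, "dz": 0, "yaw": 0, "gripper": -1}, {"dx": 0, "dy": 0, "dz": 0, "yaw": 0, "gripper": -1}, {"dx": 0, "dy": 0, "dz": 0, "yaw": 0, "gripper": -1}, {"dx": 0, "dy": 0, "dz": 0, "yaw": 0, "gripper": -1}])

```text
clock: 16.4
tcp_pos: [0.5706, -0.1937, 0.1683]
orientation: [-0.0, 0.994, 0.112, -0.0]
contact_force: [0.3, -0.7, -2.6]
width: 0.0495
```

Run:
```python
from h import *
plan([.5714,-.1936,.165],-77)
p=robot.get_image("wrist"); np.savez("w9.npz",**{k:p[k] for k in("frame","camera_matrix","rvec","tvec")})
f=p["frame"];hsv=cv2.cvtColor(f,cv2.COLOR_BGR2HSV)
m=((hsv[...,0]<8)|(hsv[...,0]>172))&(hsv[...,1]>130)&(hsv[...,2]>50)
n,l,st,ce=cv2.connectedComponentsWithStats(m.astype(np.uint8)); k=st[1:,4]>25; print(ce[1:][k].round(1).tolist(),st[1:][k].tolist())
s,R,t=pose()
for i,c in enumerate(ce[1:][k]):
    for z in(.09,t[2]+.0115): print(i,z.round(3) if hasattr(z,'round') else z,(R.T@(ray(p,*c,z)-t)*1000).round(1))
plan([.5714,-.1936,.165],-77)
```

```text
t=16.4 tcp [ 0.5706 -0.1937  0.1683] yang -77.18 zax [-0.  0. -1.] w 49.5 F [ 0.3 -0.7 -2.6] M [0.03 0.05 0.01] d(mm) [0.8 0.1 3.3] yaw -0.003
[[319.2, 188.1], [319.0, 211.0], [318.5, 284.5], [97.3, 333.7]] [[315, 185, 10, 6, 39], [315, 196, 9, 31, 279], [314, 277, 10, 16, 160], [94, 331, 8, 6, 30]]
0 0.09 [48.   1.3 78.3]
0 0.18 [ 61.6   1.2 -11.5]
1 0.09 [32.5  1.2 78.3]
1 0.18 [ 51.9   1.1 -11.5]
2 0.09 [-21.7   0.8  78.3]
2 0.18 [ 18.    0.9 -11.5]
3 0.09 [ -61.9 -166.6   78.3]
3 0.18 [  -7.2 -103.9  -11.5]
t=16.4 tcp [ 0.5706 -0.1937  0.1683] yang -77.18 zax [-1.e-04  0.e+00 -1.e+00] w 49.7 F [ 0.8  0.1 -3. ] M [ 0.03 -0.    0.01] d(mm) [0.8 0.1 3.3] yaw -0.003
```

Call:
carry_out(deltas=[{"dx": 0.6, "dy": 0, "dz": 3, "yaw": -0.003, "gripper": -1}, {"dx": 0, "dy": 0, "dz": 3, "yaw": 0, "gripper": -1}, {"dx": 0, "dy": 0, "dz": 2, "yaw": 0, "gripper": -1}, {"dx": 0, "dy": 0, "dz": 2, "yaw": 0, "gripper": -1}, {"dx": 0, "dy": 0, "dz": 2, "yaw": 0, "gripper": -1}, {"dx": 0, "dy": 0, "dz": 0, "yaw": 0, "gripper": -1}, {"dx": 0, "dy": 0, "dz": 0, "yaw": 0, "gripper": -1}])

```text
clock: 17.15
tcp_pos: [0.5712, -0.1935, 0.1563]
orientation: [-0.0, 0.994, 0.113, -0.0]
contact_force: [0.4, -0.8, -2.3]
width: 0.0499
```

Run:
```python
from h import *
plan([.5714,-.1936,.1225],-77)
s,R,t=pose(); print("F tool",(R.T@s["contact_force"]).round(1))
```

```text
t=17.1 tcp [ 0.5712 -0.1935  0.1563] yang -77.00 zax [-1.e-04  1.e-04 -1.e+00] w 49.9 F [ 0.4 -0.8 -2.3] M [-0.01  0.04  0.03] d(mm) [ 0.2  0.2 33.8] yaw -0.000
F tool [0.2 0.8 2.3]
```

Call:
carry_out(deltas=[{"dx": 0, "dy": 0, "dz": 2, "yaw": 0, "gripper": -1}, {"dx": 0, "dy": 0, "dz": 2, "yaw": 0, "gripper": -1}, {"dx": 0, "dy": 0, "dz": 2, "yaw": 0, "gripper": -1}, {"dx": 0, "dy": 0, "dz": 2, "yaw": 0, "gripper": -1}, {"dx": 0, "dy": 0, "dz": 0, "yaw": 0, "gripper": -1}, {"dx": 0, "dy": 0, "dz": 0, "yaw": 0, "gripper": -1}])

```text
clock: 17.75
tcp_pos: [0.5712, -0.1935, 0.1482]
orientation: [-0.0, 0.994, 0.113, -0.0]
contact_force: [0.6, -0.5, -3.0]
width: 0.0496
```

Run:
```python
from h import *
plan([.5714,-.1936,.1225],-77)
s,R,t=pose(); print("F tool",(R.T@s["contact_force"]).round(1))
```

```text
t=17.8 tcp [ 0.5712 -0.1935  0.1482] yang -77.00 zax [-1.e-04  1.e-04 -1.e+00] w 49.6 F [ 0.6 -0.5 -3. ] M [-0.03 -0.02 -0.02] d(mm) [ 0.2  0.2 25.7] yaw -0.000
F tool [0.5 0.6 3. ]
```

Inside the bore without contact. Descending the remaining 25.7 mm in steps.

Call:
carry_out(deltas=[{"dx": 0, "dy": 0, "dz": 3, "yaw": 0, "gripper": -1}, {"dx": 0, "dy": 0, "dz": 3, "yaw": 0, "gripper": -1}, {"dx": 0, "dy": 0, "dz": 3, "yaw": 0, "gripper": -1}, {"dx": 0, "dy": 0, "dz": 3, "yaw": 0, "gripper": -1}, {"dx": 0, "dy": 0, "dz": 3, "yaw": 0, "gripper": -1}, {"dx": 0, "dy": 0, "dz": 0, "yaw": 0, "gripper": -1}, {"dx": 0, "dy": 0, "dz": 0, "yaw": 0, "gripper": -1}])

```text
clock: 18.45
tcp_pos: [0.5711, -0.1935, 0.1331]
orientation: [-0.0, 0.994, 0.113, -0.0]
contact_force: [-0.7, -0.6, -2.2]
width: 0.0501
```

Call:
carry_out(deltas=[{"dx": 0, "dy": 0, "dz": 3, "yaw": 0, "gripper": -1}, {"dx": 0, "dy": 0, "dz": 3, "yaw": 0, "gripper": -1}, {"dx": 0, "dy": 0, "dz": 3, "yaw": 0, "gripper": -1}, {"dx": 0, "dy": 0, "dz": 1.5, "yaw": 0, "gripper": -1}, {"dx": 0, "dy": 0, "dz": 0, "yaw": 0, "gripper": -1}, {"dx": 0, "dy": 0, "dz": 0, "yaw": 0, "gripper": -1}, {"dx": 0, "dy": 0, "dz": 0, "yaw": 0, "gripper": -1}])

```text
clock: 19.15
tcp_pos: [0.5713, -0.1936, 0.123]
orientation: [0.0, 0.994, 0.113, 0.0]
contact_force: [-0.2, -0.5, -2.5]
width: 0.0497
```

Run:
```python
from h import *
plan([.5714,-.1936,.1225],-77)
s,R,t=pose(); print("F tool",(R.T@s["contact_force"]).round(1))
p=robot.get_image("wrist"); f=p["frame"]; q=robot.get_image("scene"); g=q["frame"]
a=cv2.resize(f[150:390,200:440],(400,400)); u,v=proj(q,[.571,-.194,.11]).astype(int); print(u,v)
b=cv2.resize(g[v-45:v+45,u-45:u+45],(400,400),interpolation=cv2.INTER_CUBIC)
cv2.imwrite("pics/c10.png",np.hstack([a,b]))
hsv=cv2.cvtColor(f,cv2.COLOR_BGR2HSV); m=((hsv[...,0]<8)|(hsv[...,0]>172))&(hsv[...,1]>130)&(hsv[...,2]>50)
n,l,st,ce=cv2.connectedComponentsWithStats(m.astype(np.uint8)); k=st[1:,4]>25
for c in ce[1:][k]: print(c.round(1),(R.T@(ray(p,*c,.09)-t)*1000).round(1),(R.T@(ray(p,*c,t[2]+.0115)-t)*1000).round(1))
for n,z in (("ammonite",.006),("trilobite",.006),("brush",0),("jar",0)): spot(q,n,z)
```

```text
t=19.1 tcp [ 0.5713 -0.1936  0.123 ] yang -77.00 zax [ 3.e-04 -1.e-04 -1.e+00] w 49.7 F [-0.2 -0.5 -2.5] M [-0.01 -0.03  0.03] d(mm) [0.1 0.1 0.5] yaw -0.000
F tool [-0.3  0.4  2.5]
188 209
[319.5 200.7] [48.   1.4 33. ] [ 56.3   1.3 -11.5]
[319.3 228.2] [32.5  1.3 33. ] [ 44.3   1.2 -11.5]
[318.5 284.4] [-1.6  0.8 33. ] [ 18.    0.9 -11.5]
ammonite 0.56 px 431 270 -> [0.6305 0.2242 0.006 ]
ammonite 0.41 px 190 211 -> [ 0.4666 -0.2246  0.006 ]
trilobite 0.69 px 360 262 -> [0.6079 0.099  0.006 ]
trilobite 0.17 px 203 252 -> [ 0.5738 -0.1867  0.006 ]
brush 0.57 px 218 306 -> [ 0.6907 -0.1491  0.    ]
jar 0.88 px 289 343 -> [ 0.7651 -0.0296  0.    ]
```

View pics/c10.png

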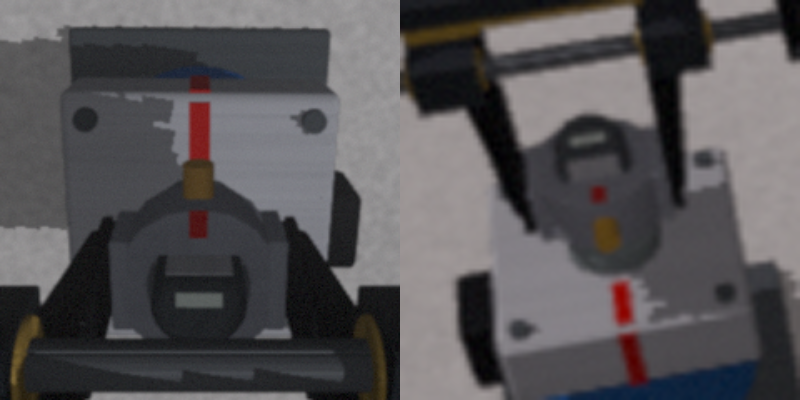

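Both views show the collar level round the shaft, with the shaft tick, red tick, brass screw (198,180) and red mark in one line. Side forces are under 1 N. Handing in.

Run:
```python
from h import *
plan([.5714,-.1936,.1225],-77); print(robot.finish_job())
```

```text
t=19.4 tcp [ 0.5712 -0.1935  0.1229] yang -77.01 zax [ 1.e-04 -0.e+00 -1.e+00] w 49.7 F [ 0.6 -0.3 -1.9] M [ 0.08 -0.    0.02] d(mm) [0.1 0.1 0.4] yaw -0.000
the job is handed in; nothing more can be done
None
```

The job is handed in at 19.4 s. The steel collar is on the shaft with its brass screw over the flat and in line with the red mark. The arm still grips it, about 10.4 mm above the boss.

**Shaft:** I pinched it on the flat (opening about 22 mm) and turned it about 72° until the flat faced the red mark. The tool read 13.0°, against 12.4–13.8° for the mark and gearbox edges. I held it there for over a second and released it. The next top view showed the tick still facing the mark.

**Collar:** I took the grey collar from the tray, not the purple one, gripped it on its two flats (49.7 mm) and lowered it over the shaft with no sign of contact.

**Last checks:**
- **Alignment:** the tool is vertical, and the collar's red tick is within 0.5 mm of the mark's line.
- **Forces:** side forces stayed under 1 N, and the downward reading of about 2 N is roughly the collar's weight, so nothing is resting on the boss.
- **Other objects:** the fossils, brush and jar came up within about 5 mm of where they were first found, which is within detector noise.

**What disagreed:**
- The scene and top cameras differed by up to 15 mm on the collar in the tray, so I used the wrist camera and the collar's known sizes instead.
- The wrist camera was 1–2 mm off sideways, so I took the shaft axis from the pinch.
- My first two move calls were refused for missing keys; nothing moved.

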